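Stow the rolling pin in the rack's V-groove

ROBOT

A 6-joint arm with a two-finger parallel gripper is mounted at the origin on the work surface. World frame = base frame: x ahead of the robot, y to its left, z up, the work surface at z = 0. Lengths are in m, angles in rad, forces in N, time in s.
With the tool pointing down it reaches from about 0.35 to 0.8 m from the base axis. Payload 7.3 kg.
Tool frame: the origin (TCP) lies midway between the tips of the shut fingers; the grasp point (between the pads) lies 19 mm behind it; z points along the fingers, y is the line along which they close (so a half turn about z gives the same grasp; the last joint's range is limited). The gripper opens to 85 mm and grips with 20 to 120 N. Pads are 22 mm wide; open, the fingers measure 114 mm over their backs; the gripper's body (76 mm by 85 mm) begins 54 mm behind the grasp point. The pads swing forward as they close: fully open they stand 13 mm farther back than shut.
Start: joints at [-1.315, 0.342, 1.524, -0, 1.275, -0.146], TCP at [0.205, -0.483, 0.231] pointing down, gripper open.
Joint ranges: [-2.53, 2.53], [-0.77, 2.02], [0.04, 2.7], [-1, 4.14], [0.28, 2.66], [-3.11, 3.11]. Speed limits (rad/s): [2.57, 2.57, 3.14, 3.14, 3.14, 3.14].

INTERFACE

Orientations are given as a 3x3 rotation matrix whose columns are the frame's x, y, z axes.
In Python, from workcell import robot, imaging gives the robot as it stands.
- The arm moves only by the tool arm_command, never from a script. Its argument "rows" is a list that holds one entry, the list of rows, each a list of 7 numbers: the shift along the world's x, y, z in mm, then the turn, a rotation vector about the world's x, y, z in degrees, then the finger opening in mm, from 0 to 85.4. In form: [[[tx, ty, tz, rx, ry, rz, fingers], ...]]. A call has 1 to 20 rows; each row is the pose to reach, as a shift and turn from the pose commanded when the call began; what a row does not reach only later rows make up. A row lasts 1/8 s, in which the tool goes at most 62.5 mm and 10.7 degrees, less where a joint would pass 70% of its speed; a pose out of reach is approached as far as the arm can. A call with a gripper value outside its range is refused whole. The fingers move at their own pace and stop on an object; the grip force is fixed at half the most. Time passes only in rows, so rows that repeat a pose let the fingers close. It gives the time, the measured TCP pose, the force, the opening and the grip force at its end, in the units of the state.
- robot.get_obs(): the state, without advancing time (a new reading comes with each control period).
- imaging.grab_frame(name): name is "scene" or "top" or "wrist"; returns a dict with "frame" (384x512x3 uint8, red, green, blue), "fx", "fy", "cx", "cy" (pixels), "origin" and "rotation" of the camera in the world; the wrist camera has in their place "mount" (4x4, takes a point from camera to tool coordinates, whose origin is the TCP and whose axes are the flange's). Camera axes: x right, y up, looking along -z (the intrinsics and any distortion apply to the point x, -y, -z); pixel columns grow to the right and rows downward; lengths in m; the calibration is good to about 2 mm. The wrist camera is an equidistant fisheye: a pixel r from the principal point sees the ray r / f radians off the axis. A picture is of the moment at which its call begins: read the wrist's pose just before it. There is no depth.
- robot.close_job(): hands the job in; it is judged then, once.
The state is a dict: "time": time; "q": joint angles; "joint_velocities": joint speeds; "joint_efforts": joint torques, N m; "eef_pos": TCP position; "eef_rot": TCP orientation; "wrist_force": force on the tool from outside, world axes, zero at the start; "wrist_torque": the same for the moment, N m; "grip_width": finger opening in m; "finger_force": force on a finger pad.
Only numpy, scipy, OpenCV 4.12 (cv2) and the standard library are available. Lean on these libraries where they do the work, as an engineer would, in place of code of your own. Each camera call takes 0.05 s, during which the arm holds its last target. There are 200 camera calls.

TASK

Take the steel rolling pin off its wooden rest and lay it in the open part of the V-groove of the orange pin rack, short of the steel hoop. Then push it gently along the groove, under the hoop, until it bears on the spring stop and has pushed the stop's rubber pad in by about half of its spring travel; never ram the spring solid. Let go and leave the pin lying in the groove, still against the pad, with the other kitchen things where they were.

Things in the scene. Friction and masses are not known exactly. Their poses are not given: they have to be found in the camera images.
- pin_mid (a point): centre of the stainless rolling pin: a plain solid cylinder, 30 mm diameter, 220 mm long, about 0.48 to 0.78 kg; x runs along the pin (which end is which does not matter). At the start it lies on the rest, its axis 27 mm above the table.
- pin: the same rolling pin, loose; origin on its surface straight below (as built) its centre, so it turns with the pin: use pin_mid for its position
- rest: fixed low wooden rest under the pin; origin on the table under its centre, x along the pin. Two saddles (18 mm long, 50 mm wide, top 18 mm high) at x = -75 and +75 mm; between them only a strip 18 mm wide and 5 mm high, so fingers can straddle the pin's middle.
- berth: the fixed orange wooden pin rack: base 380 x 90 mm (x from -150 to +230 mm), 12 mm thick; origin on the table below groove, x along the groove towards the stop
- groove (a point): point on the line where the pin's axis lies when resting in the 90-degree V-groove, 45 mm above the table; x points along the groove to the stop, z up. Groove from x = -130 to -40 and +40 to +185 mm, walls up to 6 mm below the axis, 64 mm wide over all. A pin laid with its centre near x = 0 clears the hoop. Sliding it drags with about 1.5 to 5 N; pressing down on it adds half of that force.
- finger_gap (a point): the same point as groove, the middle of an open gap 80 mm long in the groove (x = -40 to +40 mm), 33 mm deep below the pin's axis, where fingers can straddle the pin
- hoop (a point): middle of the hoop's opening, on the groove's line at x = +130 mm from groove: a steel hoop of 8 mm wire over the groove, opening 46 mm wide, its top 74 mm above the table; the pin slides through under it
- stop_block: upright orange block on the rack's far end, 16 x 50 x 60 mm, centred 215 mm along x from this origin, which lies on top of the rack's base straight below groove, same axes. It carries a clamped screw and, on its tip, the sprung pad.
- pad_zone (a point): middle of the zone on the groove's line (x = +162 mm from groove) where the face of the round rubber pad (20 mm across) may stand: from 18 mm before to 18 mm beyond this point. The screw is set differently each time and this is not measured: feel for it or see it. Pad spring: 1.5 N per mm, 8 mm travel, then solid (12 N). On letting go it may push the pin back a few mm; friction keeps it in touch.
- bowl: bystander, leave alone: porcelain bowl, 120 mm across, 60 mm high; origin at its underside
- jar: bystander, leave alone: glass jar with steel cap, 68 mm across, 110 mm high; origin at its underside
- lid_red: bystander, leave alone: flat silicone lid with a knob, 110 mm across, 25 mm high; origin at its underside
- strainer: bystander, leave alone: stainless strainer, 124 mm bowl with a long straight handle, 52 mm high; origin at its underside
- mug: bystander, leave alone: mug with handle, 80 mm across, 90 mm high; origin at its underside
- spatula: bystander, leave alone: kitchen spatula lying flat; origin at its underside
There are look-alikes about, which are no part of the job. What is shaped like the pin but purple or yellow is not meant.

How it is judged:
By the outcome, as a careful person would: the job done as asked, in the order asked, and still so for the second after the job is handed in, with the robot touching nothing.
It also fails if it takes over 72 s, if anything falls off the work surface, if the arm or the gripper's body presses on something with over 40 N, if the wrist force passes 120 N, or if a joint passes its speed limit or range.

## Working session

There is one attempt and no reset: what is moved stays moved. The work goes in short steps, Python scripts to look and compute and a tool call to move; the robot and the scene stay as the last step left them, time stands still between calls to the robot, and variables do not carry over. Pictures are saved under pics/ and viewed, at most 10 in all, crops included, and the job is handed in when it is done.

Besides the shell and the picture viewer there is one more tool, called after "Emit:" by a JSON object that holds its "method" and its "body", one argument or row to a line. arm_command: Moves the arm, as the interface text tells. Its arguments: {"type":"object","properties":{"rows":{"type":"array"}},"required":["rows"]}

```bash
mkdir -p pics
cat > h.py <<'E'
import numpy as np, cv2
from workcell import robot, imaging
def grab(n,save=None):
    o=robot.get_obs(); f=imaging.grab_frame(n); im=cv2.cvtColor(f["frame"],cv2.COLOR_RGB2BGR)
    if save: cv2.imwrite(f"pics/{save}.png",im)
    return f,im,o
def ray(f,u,v,o=None):
    x=(u-f["cx"])/f["fx"]; y=(v-f["cy"])/f["fy"]
    if "mount" in f:
        r=np.hypot(x,y); s=np.sin(r)/r if r>1e-9 else 1
        d=np.array([x*s,-y*s,-np.cos(r)]); M=np.array(f["mount"])
        R=np.array(o["eef_rot"]); return np.array(o["eef_pos"])+R@M[:3,3], R@M[:3,:3]@d
    return np.array(f["origin"]), np.array(f["rotation"])@np.array([x,-y,-1.])
def onz(f,u,v,z,o=None):
    p,d=ray(f,u,v,o); return p+d*(z-p[2])/d[2]
E
python3 - <<'E'
from h import *
for n in("top","scene"):
    f,im,o=grab(n,n+"0"); print(n,f["fx"],f["cx"],f["cy"],f["origin"],{k:v for k,v in f.items() if k not in("frame","rotation")}.keys())
    print(np.round(f["rotation"],3))
print(o["time"],o["eef_rot"])
E
```

```text
top 461.71166467349326 252.4171171466426 192.64379698801966 [ 0.43460033 -0.0047325   1.31037011] dict_keys(['fx', 'fy', 'cx', 'cy', 'origin'])
[[-0.019  0.998 -0.058]
 [-1.    -0.02  -0.018]
 [-0.019  0.058  0.998]]
scene 428.09401582893344 262.10538279596415 195.21881303821746 [0.8744941  0.57651097 0.94189001] dict_keys(['fx', 'fy', 'cx', 'cy', 'origin'])
[[-0.811 -0.471  0.347]
 [ 0.585 -0.637  0.502]
 [-0.015  0.61   0.792]]
0.05 [[ 9.20368576e-01  3.91051834e-01 -3.82986523e-04]
 [ 3.91051952e-01 -9.20367386e-01  1.49871038e-03]
 [ 2.33585139e-04 -1.52913357e-03 -9.99998804e-01]]
```

View pics/top0.png

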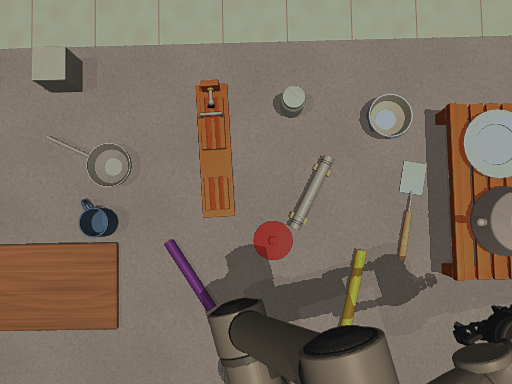

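View pics/scene0.png

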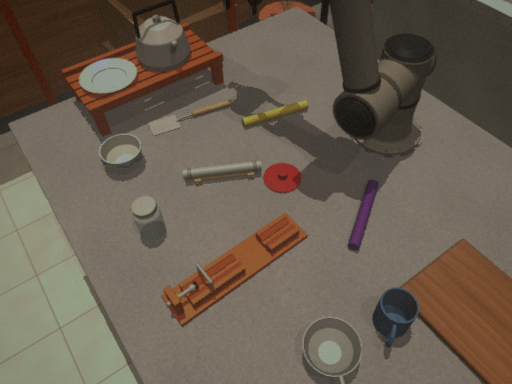

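Candidates: the steel bar in top at (310,192), purple at (190,275) and yellow at (353,288). Only the grey one is steel and lies on a wooden rest, so it is the one meant. I'll confirm this in an enlarged crop.

Run:
```python
from h import *
f,im,o=grab("top")
c=cv2.resize(im[70:250,190:345],None,fx=3.3,fy=3.3,interpolation=cv2.INTER_CUBIC); cv2.imwrite("pics/crop1.png",c)
hsv=cv2.cvtColor(im,cv2.COLOR_BGR2HSV)
m=cv2.inRange(hsv,(5,130,60),(18,255,255)); m[:,240:]=0; m[:, :190]=0; m[225:]=0
m=cv2.morphologyEx(m,cv2.MORPH_CLOSE,np.ones((5,5)))
n,l,s,_=cv2.connectedComponentsWithStats(m); k=1+s[1:,4].argmax()
p=cv2.findNonZero((l==k).astype(np.uint8)); r=cv2.minAreaRect(p); print(r,s[k])
for q in cv2.boxPoints(r): print(q,onz(f,*q,.012).round(4))
for v in range(100,216,10): 
    c=np.where(l[v]==k)[0]; a,b=onz(f,c[0]-.5,v,.012),onz(f,c[-1]+.5,v,.012); print(v,c[0],c[-1],((a+b)/2).round(4),np.linalg.norm(a-b).round(4))
# pin: brightness/low saturation
for e in((326,157),(294,227)): print(onz(f,*e,.03).round(4))
for v in range(165,222,8): print(v,im[v,int(326-(v-157)*32/70)-12:int(326-(v-157)*32/70)+13].mean(1).astype(int))
```

```text
((214.4519805908203, 147.95745849609375), (136.68858337402344, 31.880895614624023), 86.53176879882812) [ 196   80   39  138 4254]
[194.40623  80.70267] [0.8342 0.1787 0.012 ]
[226.22874  78.77402] [0.8376 0.0874 0.012 ]
[234.49773 215.21225] [0.4473 0.0701 0.012 ]
[202.67522 217.1409 ] [0.4436 0.1598 0.012 ]
100 196 227 [0.7771 0.1305 0.012 ] 0.0915
110 197 228 [0.7481 0.128  0.012 ] 0.0914
120 197 228 [0.7193 0.1284 0.012 ] 0.0913
130 198 229 [0.6905 0.1259 0.012 ] 0.0912
140 199 229 [0.6618 0.1249 0.012 ] 0.0882
150 199 230 [0.6332 0.1239 0.012 ] 0.0909
160 200 231 [0.6046 0.1215 0.012 ] 0.0908
170 200 231 [0.5761 0.1218 0.012 ] 0.0907
180 201 232 [0.5477 0.1194 0.012 ] 0.0906
190 202 232 [0.5193 0.1184 0.012 ] 0.0876
200 202 233 [0.4911 0.1174 0.012 ] 0.0903
210 203 234 [0.4628 0.115  0.012 ] 0.0902
[ 0.6041 -0.1883  0.03  ]
[ 0.4116 -0.0948  0.03  ]
165 [118 120 125  78  86 122 135 139  76  74 105 121 128 135 149 158 149 136
 126  76  69 115 114 122 121]
173 [121 121 120 122 125 131  73  75  68  73 103 120 130 137 148 157 148 135
 131 114  95 132 134 131 115]
181 [123 118 115 124 130  71  79  67  73 102 119 127 136 148 158 149 137 130
 116  96 114 114 121 122 122]
189 [117 118 120 120 122  70  75  63  71 101 119 127 137 145 159 151 138 131
 117  96 113 114 123 120 119]
197 [116 112 113 116 122  71  75  64  69 101 117 127 135 145 160 153 138 131
 118  96 111 111 117 117 114]
205 [117 119 118 120  70  74  62  68  99 117 127 136 144 160 154 139 132 120
  99 104 107 114 117 116 114]
213 [122  66  68  97 139 139  90  63  98 117 125 135 145 160 155 139 133 121
 102  86 107 117 118 116 113]
221 [120 121 118  75  72  73  75  49  47  68 112 139 144 111  91 124 140 124
 104 101 135 134 126 118 121]
```

View pics/crop1.png

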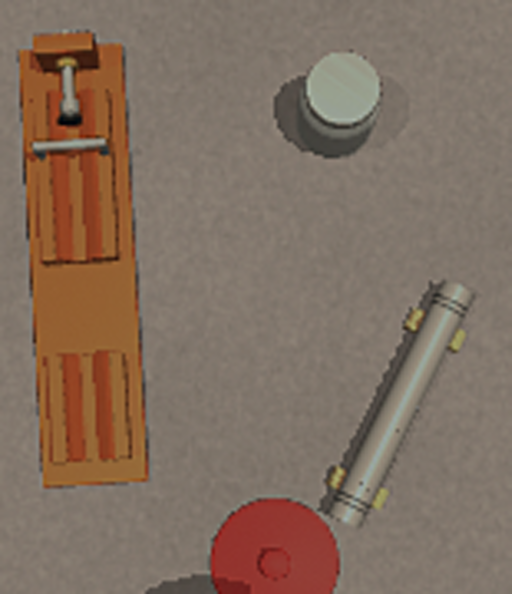

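The crop confirms it: the steel pin lies on the pale rest saddles, with ends at crop (455,290) and (347,518). The pad is at crop (69,118) and the hoop at (70,146). Next I move above the pin and look with the wrist camera.

Emit:
{"method": "arm_command", "body": {
  "rows": [
    [[40, 50, 0, 0, 0, -6, 60], [90, 105, 0, 0, 0, -14, 60], [130, 145, 0, 0, 0, -22, 60], [170, 190, 0, 0, 0, -30, 60], [210, 235, 0, 0, 0, -38, 60], [250, 280, 0, 0, 0, -44, 60], [280, 315, -10, 0, 0, -48, 60], [303, 341, -20, 0, 0, -49, 60], [303, 341, -30, 0, 0, -49, 60], [303, 341, -30, 0, 0, -49, 60], [303, 341, -30, 0, 0, -49, 60]]
  ]
}}

```text
time: 1.52
eef_pos: [0.5079, -0.1431, 0.2016]
eef_rot: [[0.898, -0.439, 0.0], [-0.439, -0.898, -0.0], [0.0, 0.0, -1.0]]
wrist_force: [-0.5, 0.1, -0.6]
grip_width: 0.0598
finger_force: 0.0
```

Run:
```python
from h import *
f,im,o=grab("wrist","w1"); print(o["time"],o["eef_pos"],np.round(o["eef_rot"],3),f["fx"],f["cx"],f["cy"],np.round(f["mount"],3))
np.save("w1o.npy",o,allow_pickle=True)
```

```text
1.525 [ 0.50791364 -0.14313144  0.20160652] [[ 0.898 -0.439  0.   ]
 [-0.439 -0.898 -0.   ]
 [ 0.     0.    -1.   ]] 297.3186396354542 251.78675499986332 191.78737260487296 [[ 0.     0.961  0.277  0.07 ]
 [ 1.     0.    -0.001 -0.001]
 [-0.001  0.277 -0.961 -0.143]
 [ 0.     0.     0.     1.   ]]
```

View pics/w1.png

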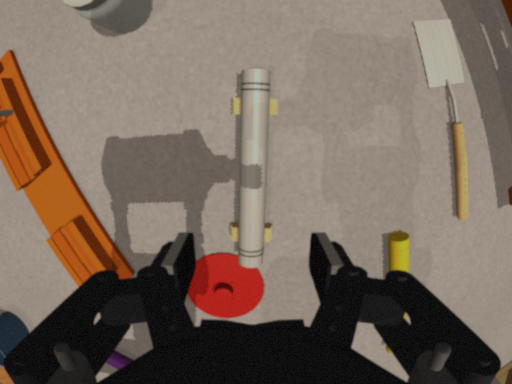

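The wrist view shows the pin from (256,68) to (251,266), with saddles at rows 106 and 232. The lid touches the pin's near end region in the image only.

Run:
```python
from h import *
o=np.load("w1o.npy",allow_pickle=True).item(); f,_,o2=grab("wrist")
im=cv2.imread("pics/w1.png")
P=[onz(f,u,v,z,o) for u,v,z in((256,68.5,.035),(251,266,.03),(241,106,.018),(276,106,.018),(233,232,.018),(270,232,.018))]
for p in P: print(p.round(4))
e=P[0]-P[1]; print(np.linalg.norm(e),np.degrees(np.arctan2(e[1],e[0])),(P[0]+P[1])/2)
s=(P[2]+P[3]-P[4]-P[5])/2; print(np.linalg.norm(s),np.degrees(np.arctan2(s[1],s[0])),sum(P[2:])/4)
# edges of pin in rows between saddles
for v in(130,150,200,215):
    g=np.abs(np.diff(cv2.cvtColor(im,cv2.COLOR_BGR2GRAY)[v,225:285].astype(int))); print(v,[(225+i,g[i]) for i in np.where(g>15)[0]])
```

```text
[ 0.6066 -0.1957  0.035 ]
[ 0.4058 -0.0918  0.03  ]
[ 0.5785 -0.1642  0.018 ]
[ 0.5619 -0.1984  0.018 ]
[ 0.4513 -0.09    0.018 ]
[ 0.4318 -0.1298  0.018 ]
0.22617355939100064 -27.36952026698043 [ 0.50618146 -0.14373349  0.0325    ]
0.1471314254993553 -29.015170859155006 [ 0.50586448 -0.14560073  0.018     ]
130 [(np.int64(235), np.int64(23)), (np.int64(242), np.int64(17)), (np.int64(268), np.int64(16))]
150 [(np.int64(234), np.int64(19))]
200 [(np.int64(233), np.int64(19)), (np.int64(240), np.int64(16))]
215 [(np.int64(233), np.int64(19)), (np.int64(234), np.int64(17))]
```

Emit:
{"method": "arm_command", "body": {
  "rows": [
    [[-2, -1, -50, 0, 0, -1.3, 60], [-2, -1, -100, 0, 0, -1.3, 60], [-2, -1, -140, 0, 0, -1.3, 60], [-2, -1, -170, 0, 0, -1.3, 60], [-2, -1, -185, 0, 0, -1.3, 60], [-2, -1, -191, 0, 0, -1.3, 60], [-2, -1, -191, 0, 0, -1.3, 60], [-2, -1, -191, 0, 0, -1.3, 20], [-2, -1, -191, 0, 0, -1.3, 20], [-2, -1, -191, 0, 0, -1.3, 20], [-2, -1, -191, 0, 0, -1.3, 20], [-2, -1, -191, 0, 0, -1.3, 20], [-2, -1, -191, 0, 0, -1.3, 20]]
  ]
}}

```text
time: 3.25
eef_pos: [0.507, -0.1433, 0.0115]
eef_rot: [[0.889, -0.458, 0.002], [-0.458, -0.889, -0.001], [0.002, -0.0, -1.0]]
wrist_force: [-0.8, 1.5, 5.7]
grip_width: 0.0281
finger_force: 58.7
```

Emit:
{"method": "arm_command", "body": {
  "rows": [
    [[0, 0, 10, 0, 0, 0, 20], [0, 0, 30, 0, 0, 0, 20], [0, 0, 60, 0, 0, 0, 20], [0, 0, 90, 0, 0, 0, 20], [0, 0, 115, 0, 0, 0, 20], [0, 0, 130, 0, 0, 0, 20], [0, 0, 130, 0, 0, 0, 20], [0, 0, 130, 0, 0, 0, 20]]
  ]
}}

```text
time: 4.25
eef_pos: [0.5056, -0.1429, 0.1392]
eef_rot: [[0.889, -0.458, -0.002], [-0.458, -0.889, 0.001], [-0.002, 0.0, -1.0]]
wrist_force: [-0.3, 0.3, -4.7]
grip_width: 0.0278
finger_force: 59.8
```

Run:
```python
from h import *
f,im,o=grab("wrist","w2"); print(o["time"],o["eef_pos"],o["grip_width"],o["wrist_force"],o["wrist_torque"])
np.save("w2o.npy",o,allow_pickle=True)
```

```text
4.25 [ 0.50561592 -0.1429018   0.1392495 ] 0.02782605834040978 [-0.34959615  0.29341571 -4.66637438] [-0.00230045 -0.02121648 -0.05285374]
```

View pics/w2.png

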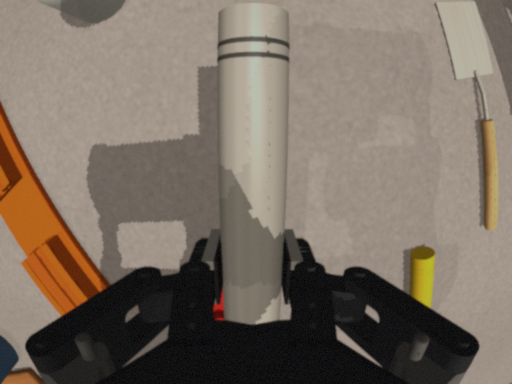

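The pin is held level, its front end at (253,3). Now I carry it over the groove.

Emit:
{"method": "arm_command", "body": {
  "rows": [
    [[10, 30, 10, 0, 0, 4, 20], [20, 65, 20, 0, 0, 8, 20], [32, 105, 25, 0, 0, 13, 20], [45, 145, 30, 0, 0, 18, 20], [58, 185, 30, 0, 0, 23, 20], [70, 220, 30, 0, 0, 27, 20], [78, 247, 30, 0, 0, 29, 20], [84, 262, 30, 0, 0, 30, 20], [84, 265, 30, 0, 0, 30, 20], [84, 265, 30, 0, 0, 30, 20], [84, 265, 30, 0, 0, 30, 20]]
  ]
}}

```text
time: 5.68
eef_pos: [0.5902, 0.1207, 0.1703]
eef_rot: [[0.999, 0.046, -0.0], [0.046, -0.999, -0.0], [-0.0, 0.0, -1.0]]
wrist_force: [-0.6, -0.5, -3.6]
grip_width: 0.028
finger_force: 60.2
```

Run:
```python
from h import *
f,im,o=grab("wrist","w3"); ft,it,_=grab("top","t3"); print(o["time"],o["eef_pos"],o["grip_width"],o["wrist_force"])
np.save("w3o.npy",o,allow_pickle=True)
b=np.zeros((384,760,3),np.uint8); b[:,:512]=im; b[:,512:]=cv2.resize(it[60:225,175:281],(248,384)); cv2.imwrite("pics/w3b.png",b)
```

```text
5.675 [0.59019674 0.12074603 0.17031217] 0.028033207757518445 [-0.64987623 -0.54000357 -3.64187769]
```

View pics/w3b.png

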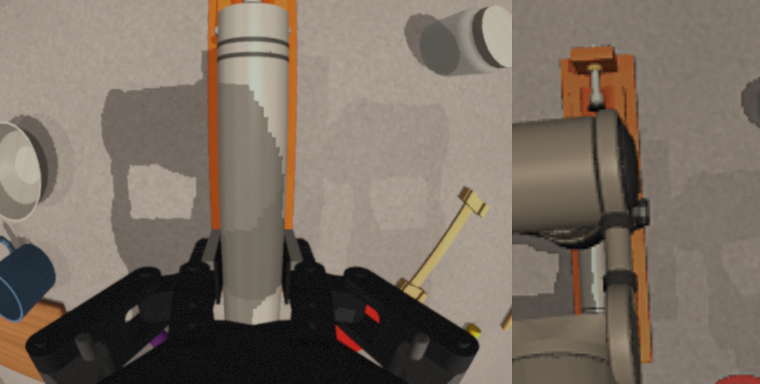

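The rack edges flank the pin at columns 210 and 297, nearly symmetric. I'll put numbers on the groove line against the tool.

Run:
```python
from h import *
o=np.load("w3o.npy",allow_pickle=True).item(); f,im,_=grab("wrist")
im=cv2.imread("pics/w3.png"); m=cv2.inRange(cv2.cvtColor(im,cv2.COLOR_BGR2HSV),(4,120,40),(18,255,255))
R=np.array(o["eef_rot"]);t=np.array(o["eef_pos"])
g=np.convolve
for v in range(40,225,20):
    c=np.where(m[v,180:330])[0]+180
    if len(c)<2: continue
    # pin edges: inner ends of the orange runs
    k=np.argmax(np.diff(c)); 
    a,b=[R.T@(onz(f,u,v,.012,o)-t)*1000 for u in(c[0]-.5,c[-1]+.5)]
    zp=t[2]+.0155; p,q=[R.T@(onz(f,u,v,zp,o)-t)*1000 for u in(c[k]+.5,c[k+1]-.5)]
    print(v,c[0],c[k],c[k+1],c[-1],"base tool-y",a[1].round(1),b[1].round(1),"mid",((a+b)/2).round(1)[:2],"pin mid",((p+q)/2).round(1)[:2])
p=R.T@(onz(f,253,3,t[2]+.0155+.015,o)-t)*1000; print("pin front top",p)
```

```text
40 208 217 289 296 base tool-y -44.9 44.3 mid [141.8  -0.3] pin mid [ 1.004e+02 -1.000e-01]
60 208 217 288 296 base tool-y -44.8 44.2 mid [120.6  -0.3] pin mid [91.5 -0.3]
80 208 217 288 296 base tool-y -44.9 44.2 mid [99.9 -0.3] pin mid [82.7 -0.3]
100 208 217 288 296 base tool-y -45.0 44.4 mid [79.4 -0.3] pin mid [74.1 -0.3]
120 208 217 288 295 base tool-y -45.3 43.6 mid [59.  -0.8] pin mid [65.5 -0.3]
140 208 217 288 295 base tool-y -45.7 44.1 mid [38.4 -0.8] pin mid [56.8 -0.3]
160 209 218 287 294 base tool-y -45.3 43.6 mid [17.6 -0.8] pin mid [48.  -0.3]
180 209 218 286 294 base tool-y -46.0 44.3 mid [-3.7 -0.8] pin mid [39.1 -0.5]
200 210 219 286 293 base tool-y -45.8 44.1 mid [-25.7  -0.8] pin mid [29.8 -0.3]
220 211 219 285 292 base tool-y -45.7 44.0 mid [-48.7  -0.8] pin mid [20.1 -0.5]
pin front top [111.85062254  -0.14247669 -30.53498048]
```

The pin and groove are aligned within 0.5 mm, so I can lower straight down.

Emit:
{"method": "arm_command", "body": {
  "rows": [
    [[0, 0, -40, 0, 0, 0, 20], [0, 0, -80, 0, 0, 0, 20], [0, 0, -110, 0, 0, 0, 20], [0, 0, -128, 0, 0, 0, 20], [0, 0, -134, 0, 0, 0, 20], [0, 0, -138, 0, 0, 0, 20], [0, 0, -140, 0, 0, 0, 20], [0, 0, -140, 0, 0, 0, 20], [0, 0, -140, 0, 0, 0, 20]]
  ]
}}

```text
time: 6.95
eef_pos: [0.5906, 0.1218, 0.0308]
eef_rot: [[0.999, 0.048, 0.001], [0.048, -0.999, -0.0], [0.001, 0.0, -1.0]]
wrist_force: [-0.9, -0.3, -5.5]
grip_width: 0.028
finger_force: 60.2
```

Emit:
{"method": "arm_command", "body": {
  "rows": [
    [[0, 0, -1, 0, 0, 0, 20], [0, 0, -2, 0, 0, 0, 20], [0, 0, -2, 0, 0, 0, 20], [0, 0, -2, 0, 0, 0, 20]]
  ]
}}

```text
time: 7.45
eef_pos: [0.5912, 0.121, 0.0296]
eef_rot: [[0.999, 0.048, 0.002], [0.048, -0.999, -0.001], [0.002, 0.001, -1.0]]
wrist_force: [-0.6, -4.7, 4.5]
grip_width: 0.0283
finger_force: 61.4
```

Emit:
{"method": "arm_command", "body": {
  "rows": [
    [[0, 0, 0, 0, 0, 0, 60], [0, 0, 0, 0, 0, 0, 60], [0, 0, 0, 0, 0, 0, 60], [0, 0, 15, 0, 0, 0, 60], [0, 0, 50, 0, 0, 0, 60], [0, 0, 90, 0, 0, 0, 60], [0, 0, 130, 0, 0, 0, 60], [0, 0, 150, 0, 0, 0, 60], [-40, -2, 150, 0, 0, 0, 0], [-80, -4, 150, 0, 0, 0, 0], [-120, -6, 150, 0, 0, 0, 0], [-139, -7, 150, 0, 0, 0, 0], [-139, -7, 150, 0, 0, 0, 0], [-139, -7, 150, 0, 0, 0, 0]]
  ]
}}

```text
time: 9.2
eef_pos: [0.4525, 0.1149, 0.1791]
eef_rot: [[0.999, 0.047, 0.002], [0.047, -0.999, 0.0], [0.002, 0.0, -1.0]]
wrist_force: [1.1, 0.8, -0.1]
grip_width: 0.0002
finger_force: 0.0
```

Run:
```python
from h import *
f,im,o=grab("wrist","w4"); print(o["time"],o["eef_pos"],o["grip_width"],o["wrist_force"])
np.save("w4o.npy",o,allow_pickle=True)
```

```text
9.2 [0.45252903 0.11486612 0.17908917] 0.000167414525911835 [ 1.08925481  0.82008146 -0.05520291]
```

View pics/w4.png

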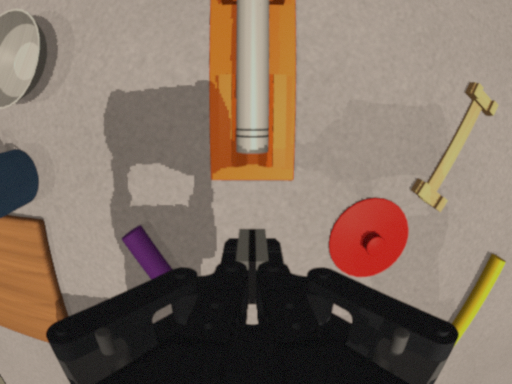

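The pin lies in the groove, its back end at (252,153), and the rack's near edge is at row 180.

Run:
```python
from h import *
o=np.load("w4o.npy",allow_pickle=True).item(); f,_,_=grab("wrist")
R=np.array(o["eef_rot"]);t=np.array(o["eef_pos"])
for n,u,v,z in(("end axis z",252,153,.045),("end top z",252,153,.06),("rack",252,180.5,.012)):
    p=onz(f,u,v,z,o); print(n,p.round(4),(R.T@(p-t)*1000).round(1))
im=cv2.imread("pics/w4.png"); print([list(map(int,im[v,252])) for v in range(144,162)])
# pad in top picture
f,im,_=grab("top"); g=im[88:118,200:224].mean(2).astype(int)
for v in range(94,116): print(v,im[v,202:222].mean(1).astype(int))
for v in(100,104,106,108,110,112): print(v,onz(f,211,v,.045).round(4))
```

```text
end axis z [0.4811 0.1166 0.045 ] [ 28.3  -0.3 134.1]
end top z [0.4833 0.1167 0.06  ] [ 30.6  -0.4 119.2]
rack [0.4464 0.1149 0.012 ] [ -6.5  -0.3 167.1]
[[186, 198, 191], [186, 199, 191], [185, 197, 191], [186, 198, 191], [182, 194, 188], [163, 176, 173], [131, 144, 147], [116, 129, 137], [111, 126, 141], [86, 106, 150], [51, 88, 161], [29, 78, 163], [30, 79, 165], [25, 76, 163], [30, 78, 163], [22, 75, 161], [29, 77, 163], [25, 76, 163]]
94 [ 91  92  92  92  93  92  68 124 148 130  74  93  90  90  91  89  93  92
  92  93]
95 [ 91  91  92  93  93  91  68 120 147 131  78  92  90  89  91  91  93  93
  92  92]
96 [ 91  93  92  95  95  93  67 116 146 132  81  92  92  91  86  90  94  93
  95  94]
97 [ 93  93  85  82  86  86  72 121 144 135  82  86  80  76  77  82  83  94
  94  92]
98 [ 94  93  61  80  83  82  79  95 144 139  86  64  75  74  76  83  87  95
  94  94]
99 [ 93  94  60  78  83  81  79  82 142 140  90  57  68  76  77  82  88  94
  94  95]
100 [ 93  95  59  77  82  81  85 111 145 146 122  92  64  76  77  83  88  95
  93  94]
101 [ 94  94  60  77  83  82  79 129 141 146 126  97
[... 525 characters left out ...]
 82 96 94 94]
109 [95 94 81 73 82 84 85 86 95 97 96 96 74 76 76 78 83 97 94 96]
110 [96 95 82 73 81 82 82 81 90 96 95 96 71 73 74 78 84 96 95 95]
111 [95 95 78 72 80 81 77 78 86 90 89 90 62 66 51 57 64 50 73 82]
112 [ 71  75  56  61  72  80  83  96 102 109 127 131 125 126 131 134 136 138
 146 141]
113 [133 136 139 142 143 147 153 154 156 158 157 158 155 150 151 150 147 135
 139 127]
114 [149 146 136 137 133 130 133 132 128 124 122 116 117 113  89  88  82  77
  65  57]
115 [86 81 77 64 62 57 54 56 56 62 70 68 61 55 45 45 45 52 46 45]
100 [0.7684 0.1284 0.045 ]
104 [0.7571 0.1286 0.045 ]
106 [0.7515 0.1286 0.045 ]
108 [0.7459 0.1287 0.045 ]
110 [0.7403 0.1288 0.045 ]
112 [0.7346 0.1289 0.045 ]
```

The pad face reads about x = 0.748 m, with the pin front at about 0.703 m, so pad contact should come about 45 mm on. I lower the shut fingers behind the pin, then push slowly.

Emit:
{"method": "arm_command", "body": {
  "rows": [
    [[0, 0, -50, 0, 0, 0, 0], [0, 0, -95, 0, 0, 0, 0], [0, 0, -125, 0, 0, 0, 0], [0, 0, -135, 0, 0, 0, 0], [0, 0, -135, 0, 0, 0, 0], [0, 0, -135, 0, 0, 0, 0], [4, 0, -135, 0, 0, 0, 0], [9, 0, -135, 0, 0, 0, 0], [13, 0, -135, 0, 0, 0, 0], [13, 0, -135, 0, 0, 0, 0]]
  ]
}}

```text
time: 10.6
eef_pos: [0.4648, 0.1148, 0.0434]
eef_rot: [[0.999, 0.047, 0.0], [0.047, -0.999, -0.0], [0.0, 0.0, -1.0]]
wrist_force: [0.1, -0.1, 0.5]
grip_width: 0.0
finger_force: 0.0
```

Emit:
{"method": "arm_command", "body": {
  "rows": [
    [[3, 0, 0, 0, 0, 0, 0], [6, 0, 0, 0, 0, 0, 0], [9, 0, 0, 0, 0, 0, 0], [12, 1, 0, 0, 0, 0, 0], [15, 1, 0, 0, 0, 0, 0], [18, 1, 0, 0, 0, 0, 0], [18, 1, 0, 0, 0, 0, 0]]
  ]
}}

```text
time: 11.48
eef_pos: [0.4828, 0.1159, 0.0433]
eef_rot: [[0.999, 0.047, 0.001], [0.047, -0.999, 0.0], [0.001, 0.0, -1.0]]
wrist_force: [-0.2, -0.3, -0.8]
grip_width: -0.0002
finger_force: 0.2
```

Emit:
{"method": "arm_command", "body": {
  "rows": [
    [[3, 0, 0, 0, 0, 0, 0], [6, 0, 0, 0, 0, 0, 0], [9, 0, 0, 0, 0, 0, 0], [12, 1, 0, 0, 0, 0, 0]]
  ]
}}

```text
time: 11.98
eef_pos: [0.4945, 0.1166, 0.0433]
eef_rot: [[0.999, 0.048, -0.0], [0.048, -0.999, -0.0], [-0.0, 0.0, -1.0]]
wrist_force: [-2.0, -1.9, -0.2]
grip_width: 0.0001
finger_force: 1.1
```

Run:
```python
from h import *
f,im,o=grab("wrist","w5"); print(o["time"],o["eef_pos"],o["wrist_force"]); ft,it,_=grab("top","t5")
np.save("w5o.npy",o,allow_pickle=True)
b=np.zeros((384,760,3),np.uint8); b[:,:512]=im; b[:,512:]=cv2.resize(it[60:225,175:281],(248,384)); cv2.imwrite("pics/w5b.png",b)
```

```text
11.975 [0.49450606 0.11659745 0.04329821] [-2.00467282 -1.93463732 -0.20080032]
```

View pics/w5b.png

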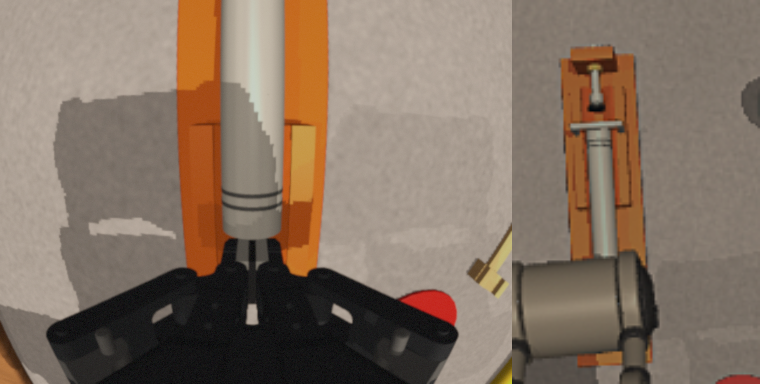

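The shut fingers are at the pin's back end (252,238), and the pin front is just short of the hoop in the top inset. The pad is still clear ahead, so I keep pushing in small steps.

Emit:
{"method": "arm_command", "body": {
  "rows": [
    [[3, 0, 0, 0, 0, 0, 0], [6, 0, 0, 0, 0, 0, 0], [9, 0, 0, 0, 0, 0, 0], [12, 1, 0, 0, 0, 0, 0]]
  ]
}}

```text
time: 12.58
eef_pos: [0.5065, 0.1176, 0.0433]
eef_rot: [[0.999, 0.047, -0.0], [0.047, -0.999, -0.0], [-0.0, 0.0, -1.0]]
wrist_force: [-2.1, -1.7, 0.2]
grip_width: -0.0005
finger_force: 1.1
```

Run:
```python
from h import *
f,im,o=grab("top","t6"); print(o["eef_pos"],o["wrist_force"])
for v in range(100,126): print(v,im[v,203:222].mean(1).astype(int))
for v in(106,108,110,112,114,116): print(v,onz(f,212,v,.055).round(4),onz(f,212,v,.035).round(4))
```

```text
[0.50653092 0.11763238 0.04328932] [-2.05392114 -1.69583682  0.1674048 ]
100 [ 97  61  80  86  84  87 113 149 149 126  94  67  77  80  85  90  96  96
  98]
101 [ 96  62  80  86  84  81 131 145 150 129 102  65  71  78  85  89  97  97
  97]
102 [ 97  52  81  86  85  76 135 147 155 134 107  66  68  78  85  90  97  96
  97]
103 [ 97  67  78  86  85  67 118 126 109 121 100  55  71  79  85  88  97  96
  97]
104 [97 69 77 88 89 55 57 91 96 60 52 51 74 79 84 87 97 96 97]
105 [97 69 77 88 68 19 23 38 43 24 24 29 74 78 84 89 98 96 97]
106 [98 69 79 88 41 11 13 17 16 11 11 20 76 79 82 84 98 96 98]
107 [97 64 78 88 47  9  4  6  3  4 15 38 74 79 83 84 98 96 97]
108 [98 82 77 86 85 86 87 63 63 63 63 77 78 77 83 84 98 96 98]
109 [97 83 76 83 85 86 86 92 96 96 94 75 77 77 81 84 99 97 97]
110 [ 98  84  75  83  81  79  87 103 117 115 109  78  80  74  80  84 100  97
  97]
111 [ 98  80  74  77  98 131 139 146 153 149 138 128 111  59  58  66  50  75
  85]
112 [ 78  57  62  67  98 115 116 121 127 129 134 129 129 131 137 140 141 150
 146]
113 [140 141 145 146 151 156 154 158 161 157 159 157 152 154 153 151
[... 610 characters left out ...]
83  75  95 122 132 137 148 151 142 135 123 106  66  81  88  98
  97]
122 [ 97  98  82  77  96 121 131 137 146 149 142 135 123 107  68  78  88 100
  97]
123 [ 96  99  82  78  94 120 131 137 146 150 143 136 124 108  67  78  86 100
  98]
124 [ 98  97  66  78  89 119 131 135 144 150 143 135 124 109  79  76  85  99
  99]
125 [ 97  98  65  76  85 118 130 137 144 150 144 135 125 109  85  76  84 100
  97]
106 [0.7489 0.1248 0.055 ] [0.7539 0.1269 0.035 ]
108 [0.7434 0.1249 0.055 ] [0.7483 0.127  0.035 ]
110 [0.7378 0.125  0.055 ] [0.7426 0.127  0.035 ]
112 [0.7322 0.125  0.055 ] [0.7369 0.1271 0.035 ]
114 [0.7266 0.1251 0.055 ] [0.7313 0.1272 0.035 ]
116 [0.721  0.1252 0.055 ] [0.7256 0.1273 0.035 ]
```

The pin front is at about x = 0.736 m and the pad face at about 0.748 m, leaving roughly 12 mm. The drag is about 2 N.

Emit:
{"method": "arm_command", "body": {
  "rows": [
    [[2, 0, 0, 0, 0, 0, 0], [4, 0, 0, 0, 0, 0, 0], [6, 0, 0, 0, 0, 0, 0], [8, 0, 0, 0, 0, 0, 0]]
  ]
}}

```text
time: 13.12
eef_pos: [0.5145, 0.1179, 0.0433]
eef_rot: [[0.999, 0.047, 0.0], [0.047, -0.999, 0.0], [0.0, -0.0, -1.0]]
wrist_force: [-1.9, 1.5, -0.5]
grip_width: 0.0
finger_force: 1.1
```

Emit:
{"method": "arm_command", "body": {
  "rows": [
    [[1, 0, 0, 0, 0, 0, 0], [2, 0, 0, 0, 0, 0, 0]]
  ]
}}

```text
time: 13.38
eef_pos: [0.5164, 0.1178, 0.0433]
eef_rot: [[0.999, 0.048, -0.0], [0.048, -0.999, -0.0], [-0.0, 0.0, -1.0]]
wrist_force: [-2.1, 0.7, -1.0]
grip_width: 0.0001
finger_force: 1.0
```

Emit:
{"method": "arm_command", "body": {
  "rows": [
    [[1, 0, 0, 0, 0, 0, 0], [2, 0, 0, 0, 0, 0, 0]]
  ]
}}

```text
time: 13.62
eef_pos: [0.5184, 0.1178, 0.0433]
eef_rot: [[0.999, 0.047, -0.0], [0.047, -0.999, -0.0], [-0.0, 0.0, -1.0]]
wrist_force: [-1.6, 0.1, -1.0]
grip_width: 0.0
finger_force: 1.0
```

Emit:
{"method": "arm_command", "body": {
  "rows": [
    [[1, 0, 0, 0, 0, 0, 0], [1.5, 0, 0, 0, 0, 0, 0]]
  ]
}}

```text
time: 13.88
eef_pos: [0.5199, 0.1178, 0.0433]
eef_rot: [[0.999, 0.048, -0.0], [0.048, -0.999, -0.0], [-0.0, 0.0, -1.0]]
wrist_force: [-2.4, 0.7, -0.1]
grip_width: -0.0001
finger_force: 1.1
```

Emit:
{"method": "arm_command", "body": {
  "rows": [
    [[1, 0, 0, 0, 0, 0, 0], [1.5, 0, 0, 0, 0, 0, 0]]
  ]
}}

```text
time: 14.12
eef_pos: [0.5208, 0.1178, 0.0433]
eef_rot: [[0.999, 0.047, -0.001], [0.047, -0.999, -0.0], [-0.001, 0.0, -1.0]]
wrist_force: [-5.3, 0.2, 1.9]
grip_width: 0.0001
finger_force: 2.3
```

Emit:
{"method": "arm_command", "body": {
  "rows": [
    [[0.5, 0, 0, 0, 0, 0, 0], [1, 0, 0, 0, 0, 0, 0], [1, 0, 0, 0, 0, 0, 0]]
  ]
}}

```text
time: 14.5
eef_pos: [0.5216, 0.1178, 0.0432]
eef_rot: [[0.999, 0.048, -0.002], [0.048, -0.999, -0.0], [-0.002, 0.0, -1.0]]
wrist_force: [-5.8, 0.5, 2.5]
grip_width: -0.0002
finger_force: 2.8
```

Emit:
{"method": "arm_command", "body": {
  "rows": [
    [[0.5, 0, 0, 0, 0, 0, 0], [1, 0, 0, 0, 0, 0, 0], [1, 0, 0, 0, 0, 0, 0]]
  ]
}}

```text
time: 14.88
eef_pos: [0.5221, 0.1179, 0.0432]
eef_rot: [[0.999, 0.048, -0.003], [0.048, -0.999, -0.0], [-0.003, 0.0, -1.0]]
wrist_force: [-7.2, 1.3, 4.3]
grip_width: 0.0003
finger_force: 3.5
```

Emit:
{"method": "arm_command", "body": {
  "rows": [
    [[0.5, 0, 0.3, 0, 0, 0, 0], [1, 0, 0.3, 0, 0, 0, 0], [1, 0, 0.3, 0, 0, 0, 0]]
  ]
}}

```text
time: 15.25
eef_pos: [0.5228, 0.1179, 0.0433]
eef_rot: [[0.999, 0.048, -0.003], [0.048, -0.999, -0.0], [-0.003, 0.0, -1.0]]
wrist_force: [-8.0, 1.6, 2.3]
grip_width: 0.0
finger_force: 3.7
```

Emit:
{"method": "arm_command", "body": {
  "rows": [
    [[0.5, 0, 0.3, 0, 0, 0, 0], [1, 0, 0.3, 0, 0, 0, 0], [1, 0, 0.3, 0, 0, 0, 0]]
  ]
}}

```text
time: 15.62
eef_pos: [0.5235, 0.1179, 0.0433]
eef_rot: [[0.999, 0.048, -0.004], [0.048, -0.999, -0.0], [-0.004, -0.0, -1.0]]
wrist_force: [-7.4, 1.5, 0.3]
grip_width: 0.0001
finger_force: 3.8
```

Emit:
{"method": "arm_command", "body": {
  "rows": [
    [[0.4, 0, 0, 0, 0, 0, 0], [0.8, 0, 0, 0, 0, 0, 0], [0.8, 0, 0, 0, 0, 0, 0]]
  ]
}}

```text
time: 16.0
eef_pos: [0.5238, 0.1179, 0.0433]
eef_rot: [[0.999, 0.048, -0.005], [0.048, -0.999, -0.0], [-0.005, -0.0, -1.0]]
wrist_force: [-9.5, 1.3, 1.6]
grip_width: -0.0001
finger_force: 4.5
```

The pad is in by about 4 to 4.5 mm: the net spring force is about 6.5 N and the travel about 4 mm. I ease off slowly, back away and rise.

Emit:
{"method": "arm_command", "body": {
  "rows": [
    [[-0.7, 0, 0, 0, 0, 0, 0], [-1.5, 0, 0, 0, 0, 0, 0], [-2.2, 0, 0, 0, 0, 0, 0], [-3, 0, 0, 0, 0, 0, 0], [-4, 0, 0, 0, 0, 0, 0], [-5, 0, 0, 0, 0, 0, 0], [-6, 0, 0, 0, 0, 0, 0], [-8, 0, 0, 0, 0, 0, 0], [-14, -1, 0, 0, 0, 0, 0], [-24, -1, 5, 0, 0, 0, 0], [-34, -2, 40, 0, 0, 0, 0], [-34, -2, 90, 0, 0, 0, 0], [-34, -2, 130, 0, 0, 0, 0], [-34, -2, 150, 0, 0, 0, 0], [-34, -2, 150, 0, 0, 0, 0], [-34, -2, 150, 0, 0, 0, 0]]
  ]
}}

```text
time: 18.0
eef_pos: [0.4913, 0.1158, 0.193]
eef_rot: [[0.999, 0.047, -0.002], [0.047, -0.999, -0.0], [-0.002, 0.0, -1.0]]
wrist_force: [-1.0, 0.4, 0.1]
grip_width: -0.0002
finger_force: 0.0
```

Run:
```python
from h import *
f,im,o=grab("wrist","w7"); print(o["time"],o["eef_pos"],o["wrist_force"]); ft,it,_=grab("top","t7")
p=onz(f,252,0,.06,o)
b=np.zeros((384,760,3),np.uint8); b[:,:512]=im; b[:,512:]=cv2.resize(it[70:150,190:241],(248,384),interpolation=cv2.INTER_CUBIC); cv2.imwrite("pics/w7b.png",b)
for v in range(100,114): print(v,it[v,205:219].mean(1).astype(int))
```

```text
18.0 [0.49127559 0.11576008 0.19299812] [-0.98924528  0.4168271   0.13373105]
100 [ 78  84  82  84 112 146 146 123  93  65  76  77  82  89]
101 [ 78  84  82  80 129 142 147 128  99  63  69  76  83  88]
102 [ 78  84  82  73 133 144 153 132 105  66  68  76  83  89]
103 [ 76  85  84  65 116 124 109 119  98  53  70  76  84  86]
104 [75 85 83 29 36 35 26 31 25 26 69 77 83 85]
105 [ 76  80  38  66  67  74 112 106  98  59  74  74  81  85]
106 [ 74  87 116 130 137 143 149 142 136 121 106  72  76  82]
107 [ 76  87 119 130 138 143 148 141 135 125 108  79  75  83]
108 [ 74  76 116 129 136 142 147 141 134 124 108  84  76  83]
109 [ 73  72 116 131 139 146 153 148 139 131 113  89  72  84]
110 [ 74  71 117 109  93  98  84  78  70  70  79  76  73  84]
111 [ 72  41  77  86 109 107 147 142 131  90  87  19  40  67]
112 [ 60  47  97 108 112 115 127 129 132 124 126 130 134 137]
113 [143 142 148 154 152 155 157 154 155 154 149 151 150 147]
```

View pics/w7b.png

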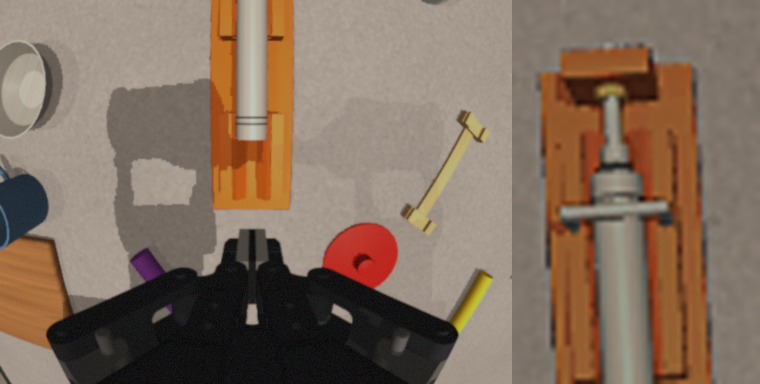

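The pin lies in the groove under the hoop, its front against the dark pad (inset (612,170)). The gripper is clear and the other things are in place, so I hand in.

```bash
python3 -c "
from workcell import robot
print(robot.close_job())"
```

```text
the job is handed in; nothing more can be done
None
```

The steel pin lies in the rack's groove under the hoop, against the pad after pushing it in about 4 mm (about half its 8 mm travel); the gripper is clear, nothing else I could see had moved, and the job was handed in about 18 s into the 72 s limit.

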